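# Show the notched glass test plate to the label reader

### The arm

A 7-joint arm with a two-finger parallel gripper is mounted at the origin on a cart in front of the work surface, level with it; the furniture and walls round the work are solid. World frame = base frame: x ahead of the robot, y to its left, z up, the work surface at z = 0. Lengths are in m, angles in rad, forces in N, time in s.
With the tool pointing down it reaches from about 0.4 to 0.85 m from the base axis. Payload 4.5 kg.
Tool frame: the origin (TCP) lies at the very end of the fingers, on their centre line; the grasp point (between the pads) lies 19 mm behind it (grip_point_offset is the distance from the TCP to the grasp point, in m); z points along the fingers, y is the line along which they close (so a half turn about z gives the same grasp; the last joint's range is limited). The gripper opens to 88 mm and grips with 3 to 60 N. Pads are 18 mm wide; open, the fingers measure 123 mm over their backs; the gripper's body (75 mm by 187 mm) begins 45 mm behind the grasp point.
Start: joints at [-1.174, 0.689, -0.195, 1.565, 0.157, 0.902, -0.215], TCP at [0.222, 0.584, 0.202] pointing down, gripper open.
Joint ranges: [-3.01, 3.01], [-0.46, 2.08], [-1.47, 1.51], [0.13, 2.56], [-1, 4.14], [0.04, 2.09], [-2.66, 2.66]. Speed limits (rad/s): [2.57, 2.57, 3.14, 3.14, 3.14, 3.14, 3.14].

### API

Orientations are given as a unit quaternion [x, y, z, w].
In Python, from plant import get_state, snapshot, camera_params, finish_job, grip_point_offset gives the robot as it stands.
- The arm moves only by the shell command python3 -m handwheel FILE [FORCE], which reads ROWS from the file FILE. ROWS is a JSON list of rows, 1 to 10 of them, each of 7 numbers: the opening from 0.0 (shut) to 1.0 (fully open), then dx, dy, dz in fractions of the full range, 1 being 0.5 m, then a rotation vector rx, ry, rz in fractions of the full range, 1 being 180 degrees; each row is the pose to reach, as a shift and turn from the pose commanded when the command began, along the tool's axes at that moment; what a row does not reach only later rows make up. A row lasts 1/10 s, in which the tool goes at most 0.05 m and 0.15 rad, less where a joint would pass 70% of its speed; a pose out of reach is approached as far as the arm can. The fingers move at their own pace and stop on an object; FORCE is the grip in N (left out, the last holds). Time passes only in rows, so rows that do not move let the fingers close. It prints the time, the measured TCP pose, the force, the opening and the grip force at its end. A shift or turn number past 1, either way, is cut back to 1. Input that does not fit is refused with a message, and nothing moves.
- get_state(): the state, without advancing time (a new reading comes with each control period).
- snapshot(name): name is "side" or "top"; returns (picture, depth): 420x560x3 uint8, red, green, blue; 420x560 float32, m along the optical axis (not along the pixel's ray), 0 where there is no reading.
- camera_params(name): a dict with "fx", "fy", "cx", "cy" (pixels), "k1" (the pictures are not rectified: a ray, as slopes to the right and down, at radius r is drawn at 1 + k1 r^2 times it, then the intrinsics apply), "rvec" (rotation vector, rad) and "tvec" (3), from world to camera coordinates, as OpenCV has them. Camera axes: x right, y down, z forward; pixel columns grow to the right and rows downward; lengths in m; the calibration is good to about 2 mm. A picture is of the moment at which its call begins. camera_params takes no time and is no camera call.
- finish_job(): hands the job in; it is judged then, once.
The state is a dict: "clock": time; "q": joint angles; "qd": joint speeds; "joint_torque": joint torques, N m; "tool_pos": TCP position; "eef_rot": TCP orientation; "contact_force": force on the tool from outside, world axes, zero at the start; "moment": the same for the moment, N m; "opening": opening from 0.0 (shut) to 1.0 (fully open); "finger_force": force on a finger pad.
Only numpy, scipy, OpenCV 4.12 (cv2) and the standard library are available. Lean on these libraries where they do the work, as an engineer would, in place of code of your own. Each camera call takes 0.05 s, during which the arm holds its last target. There are 200 camera calls.

### The job

Three glass test plates stand in the drying rack; take the one with the small corner notch by its clear part and set it on the sloping rest of the label reader, with its frosted label face up towards the camera and its notched end at the end stop. Slide it along the channel until the notch has passed over the pin and the plate is home against the stop with the sprung trigger pushed in. Finish while still holding it there, fingers off the frosted end (the trigger pushes it back if you let go), and leave the other plates and the things on the bench as they are.

Things in the scene. Friction and masses are not known exactly. Their poses are not given: they have to be found in the camera images.
- test_plate: glass plate 8 x 100 x 50 mm (thick, long, high as it stands on a long edge), 0.1 kg, with a corner notch. Origin: centre of the lower long edge. x = normal of the label face (frosted over the last 32 mm at the -y end; the white shows through the glass from behind too), y = along it from the frosted to the clear end, z = from lower to upper edge. Any heading.
- notch (a point): middle of the notch, 12 x 12 mm, cut right through the plate at the corner of its frosted (-y) end and upper (+z) edge; (0, -44, 44) mm in test_plate's axes. Seen with the label face towards you and the notch at the top, the notch is on your left
- label (a point): middle of the frosted label, on its surface: (4, -34, 22) mm in test_plate's axes
- spare_plate_0: clear glass plate without notch and without frosting, 8 x 100 x 50 mm, standing in another slot of the rack; axes and origin as for test_plate. Leave it in its slot.
- spare_plate_1: clear glass plate without notch and without frosting, 8 x 100 x 50 mm, standing in another slot of the rack; axes and origin as for test_plate. Leave it in its slot.
- rack: wooden rack, fixed, 138 x 62 mm, any heading; origin: centre of its underside. Three slots 9.8 mm wide along its y, at x = -46, 0, 46 mm; slot floor 8 mm and bars' top 24 mm above the bench. The plates stand upright in the slots, axes like the rack's, overhanging both ends, top edges 58 mm above the bench, 38 mm free between plates. Which slot holds which varies
- reader: label reader, fixed: grey base 150 x 170 mm, sloping aluminium rest on the robot side, black camera on a 210 mm column on the far side (+x). x points from rest to column, y along the rest, z up. Up the slope of the rest is (-0.707, 0, 0.707), its normal, towards the camera, (0.707, 0, 0.707) in these axes. Origin: on the bench, (30, 0, -60) mm from rest_corner
- rest_corner (a point): inner corner of ledge and backing at mid-length of the 150 mm rest, 60 mm above the bench. A plate sits with its lower edge on the ledge, back on the backing (28 mm up the slope; above that both faces are free), x along the normal, y along the reader's y; at home its origin is 4 mm along the normal from here. Channel 13 mm wide; its front lip stands 6 mm up the slope
- stop_face (a point): foot of the end stop's face at the -y end of the channel, 50.5 mm to -y of rest_corner; the stop stands 50 mm up the slope, across the channel. The notched end of the plate comes home against it. The +y end is open
- pin_tip (a point): tip of a 6 mm pin that sticks 9.5 mm out of the stop to +y, 45 mm up the slope and 4 mm along the normal from the channel corner. It keeps an unnotched end out: set the plate into the channel 15 mm or more to +y of home, then slide it to -y, so that the notch goes over the pin
- read_spot (a point): where the label point lies when the plate is home: 8 mm along the normal, 22 mm up the slope, 34.5 mm to -y of rest_corner
- trigger (a joint): sprung plunger in the end stop, 18 mm up the slope; 0 = out (tip 7 mm in front of the stop face), grows in m as the plate pushes it to -y; 1.5 N to start, 3.3 N at 7 mm, where the plate meets the stop. It springs out, and slides the plate back, when let go
- trigger_tip (a point): centre of the plunger's tip
- mixing_bowl: green rubber bowl, 121 mm wide, 70 mm high, bystander; origin under its centre
- white_cup: white cup, 74 mm wide, 50 mm high, bystander; origin under its centre
- impression_tray_0: steel impression tray, 80 x 76 x 14 mm, bystander
- caliper: small vernier caliper lying flat, 42 x 115 x 8 mm, bystander
- stone_cast: stone dental cast, 60 x 74 x 28 mm, bystander
- nail_brush: brush, 38 x 85 x 30 mm, bystander
Mind the look-alikes: they are no part of the job. What is shaped like the test_plate but blue is not meant.

How it is judged:
By the outcome, as a careful person would: the job done as asked, in the order asked, and still so for the second after the job is handed in, while the arm keeps its last pose, push and grip.
It also fails if it takes over 35 s, if anything falls off the work surface, if the arm or the gripper's body presses on something with over 40 N, if the wrist force passes 120 N, or if a joint passes its speed limit or range.

## Working session

There is one attempt and no reset: what is moved stays moved. The work goes in short steps, Python scripts to look and compute and a shell command to move; the robot and the scene stay as the last step left them, time stands still between calls to the robot, and variables do not carry over. Pictures are saved under pics/ and viewed, at most 10 in all, crops included, and the job is handed in when it is done.

```bash
ls; mkdir -p pics
python3 - <<'E'
from plant import *
import cv2,numpy as np
s=get_state();print(s, grip_point_offset)
for n in("side","top"):
    p,d=snapshot(n);cv2.imwrite(f"pics/{n}0.png",p[:,:,::-1]);np.savez(f"{n}0.npz",p=p,d=d);print(camera_params(n))
E
```

```text
pics
{'clock': 0.0, 'q': array([-1.17421294,  0.68996362, -0.19450613,  1.56633566,  0.15729078,
        0.9024577 , -0.2151041 ]), 'qd': array([ 0.00054909,  0.00057386,  0.00125283, -0.00030601,  0.00041776,
        0.0004206 ,  0.00019984]), 'joint_torque': array([ 1.28542357e-03, -5.27565801e+01, -1.26609385e+00, -1.53424805e+01,
       -5.24918328e-02,  6.54389980e-03,  1.54914937e-04]), 'tool_pos': array([0.22160716, 0.58366512, 0.2010248 ]), 'eef_rot': array([ 1.80365346e-01,  9.83599286e-01, -8.81799277e-04, -9.92847848e-05]), 'contact_force': array([-1.00405215, -0.32835881,  0.35302462]), 'moment': array([ 0.02088381,  0.01093664, -0.00662283]), 'finger_force': 0.0, 'opening': 1.0009190373209782} 0.0187
{'fx': 456.98311547121966, 'fy': 456.98311547121966, 'cx': 277.64475991300895, 'cy': 208.6843530490956, 'k1': -0.10478810108423355, 'rvec': array([ 2.13056664, -1.35671685,  0.50832174]), 'tvec': array([-0.06670931,  0.4878143 ,  0.9371823 ])}
{'fx': 489.0934075179127, 'fy': 489.0934075179127, 'cx': 280.8751586377891, 'cy': 209.58633254584433, 'k1': -0.08881123894454336, 'rvec': array([ 2.18867025, -2.21517096,  0.08219355]), 'tvec': array([0.15335014, 0.53131348, 1.16559372])}
```

View pics/side0.png

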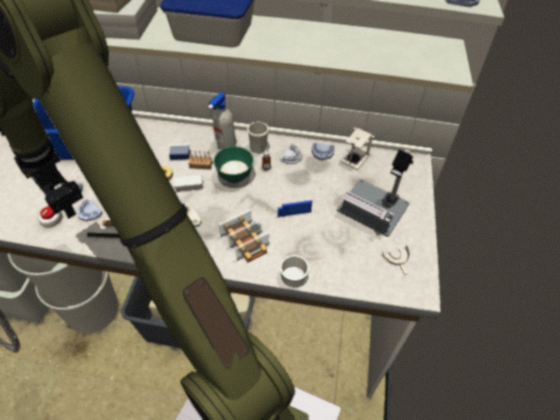

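View pics/top0.png

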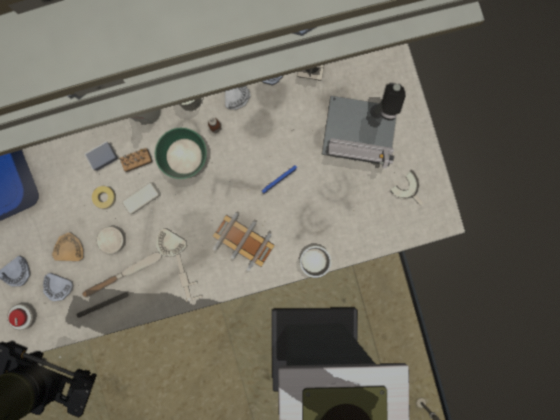

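The side view shows the rack near (245,238) and the reader near (375,207). In the top view they are near (243,240) and (360,135). The blue decoy plate is at (279,180) in the top view. I'll enlarge the rack and reader in one composite.

Run:
```python
import cv2,numpy as np
def crop(n,x,y,w,h,W,H):
    p=np.load(f"{n}0.npz")["p"][:,:,::-1][y:y+h,x:x+w]; return cv2.resize(p,(W,H),interpolation=cv2.INTER_CUBIC)
a=np.hstack([crop("top",203,205,80,60,400,300),crop("side",205,203,80,60,400,300)])
b=np.hstack([crop("top",310,80,100,100*3//4,400,300),crop("side",325,145,100,100*3//4+0,400,300)])
cv2.imwrite("pics/crop1.png",np.vstack([a,b]))
```

```text
(no output)
```

View pics/crop1.png

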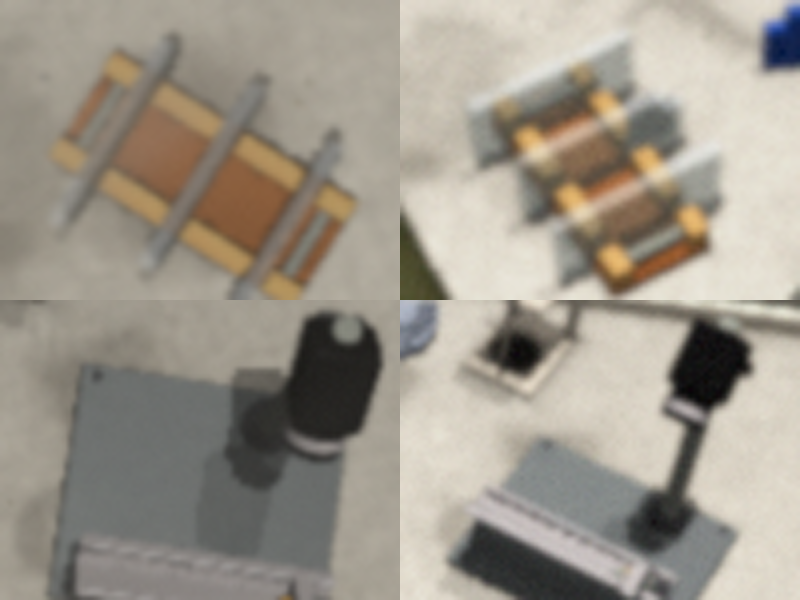

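The lower crops show the reader. The upper ones show the rack with its three plates, but which one is notched isn't clear yet. I'll average several frames and enlarge the rack.

Run:
```python
from plant import *
import cv2,numpy as np
out=[]
for n,(x,y) in(("side",(212,203)),("top",(208,208))):
    L=[snapshot(n) for _ in range(8)]
    p=np.mean([l[0] for l in L],0).astype(np.float32);d=np.median([l[1] for l in L],0)
    np.savez(n+"1.npz",p=p,d=d)
    c=p[y:y+60,x:x+66 if n=="side" else x+66][:,:,::-1]
    c=np.clip((c-40)*1.25,0,255).astype(np.uint8)
    out.append(cv2.resize(c,(660 if 0 else 400,364),interpolation=cv2.INTER_LANCZOS4) if n=="top" else cv2.resize(c,(800-400,364),interpolation=cv2.INTER_LANCZOS4))
cv2.imwrite("pics/crop2.png",cv2.resize(np.hstack(out),(800,364)))
```

```text
(no output)
```

View pics/crop2.png

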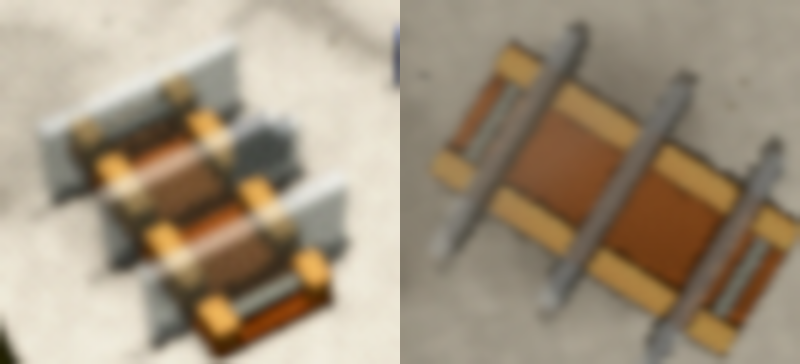

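In the side view, the middle plate has a step cut from its top edge at its far end (panel about (265–295,120)) and an opaque end below it, so it's the test plate. Next I'll write helpers and measure the rack and reader.

```bash
cat > h.py <<'E'
import numpy as np, cv2
from plant import *
from scipy.spatial.transform import Rotation as R
def cam(n):
    c=camera_params(n);K=np.array([[c['fx'],0,c['cx']],[0,c['fy'],c['cy']],[0,0,1]]);return K,np.array([c['k1'],0,0,0,0.]),cv2.Rodrigues(c['rvec'])[0],c['tvec']
def rays(n,uv):
    K,D,Rm,t=cam(n);u=cv2.undistortPoints(np.float64(uv).reshape(-1,1,2),K,D).reshape(-1,2)
    return -Rm.T@t,np.c_[u,np.ones(len(u))]@Rm
def onz(n,uv,z):
    o,d=rays(n,uv);return o+d*((z-o[2])/d[:,2])[:,None]
def dep(n,uv,d):
    o,r=rays(n,uv);return o+r*np.asarray(d)[:,None]
def proj(n,P):
    K,D,Rm,t=cam(n);return cv2.projectPoints(np.float64(P).reshape(-1,1,3),cv2.Rodrigues(Rm)[0],t,K,D)[0].reshape(-1,2)
def tri(pairs):
    A=0;b=0
    for n,uv in pairs:
        o,d=rays(n,[uv]);d=d[0]/np.linalg.norm(d[0]);M=np.eye(3)-np.outer(d,d);A=A+M;b=b+M@o
    return np.linalg.solve(A,b)
E
cat > m.py <<'E'
from h import *
for n in("top","side"):
    z=np.load(n+"1.npz");p=z["p"].astype(np.uint8);d=z["d"]
    hsv=cv2.cvtColor(p,cv2.COLOR_RGB2HSV)
    m=cv2.inRange(hsv,(8,110,60),(25,255,255));w=np.zeros_like(m);x0,y0=(205,205);w[y0:270,x0:285]=255;m&=w
    if n=="top":
        m=cv2.morphologyEx(m,cv2.MORPH_CLOSE,np.ones((9,9)));ys,xs=np.nonzero(m)
        P=onz(n,np.c_[xs,ys],0.024)[:,:2];r=cv2.minAreaRect((P*1000).astype(np.float32));print("rack",r)
    # depth in rack area
    g=np.mgrid[205:270,205:285].reshape(2,-1);P=dep(n,g[::-1].T,d[g[0],g[1]]);
    s=P[:,2]>0.045;print(n,"high pts",s.sum(),"z95",np.percentile(P[:,2],[50,95,99]))
    np.save(n+"_rackpts.npy",P)
print(onz("top",[(254.7,221.2),(233.2,258.2),(303*0+208+175/6.06,212.5),(208+45/6.06,208+245/6.07),(208+372/6.06,208+150/6.07)],0.058).round(4))
# reader points
for n,(x,y,w,h) in(("top",(315,85,90,90)),("side",(325,170,95,70))):
    z=np.load(n+"1.npz");g=np.mgrid[y:y+h,x:x+w].reshape(2,-1);P=dep(n,g[::-1].T,z["d"][g[0],g[1]]);s=(P[:,2]>0.03)
    print(n,s.sum());np.save(n+"_readpts.npy",np.c_[g[::-1].T,P])
out=[]
for n,(x,y) in(("top",(318,88)),("side",(330,150))):
    c=np.load(n+"1.npz")["p"][y:y+90,x:x+ 80][:,:,::-1].astype(np.uint8);out.append(cv2.resize(c,(400,450),interpolation=cv2.INTER_LANCZOS4))
cv2.imwrite("pics/crop3.png",np.hstack(out))
E
python3 m.py
```

```text
rack ((459.2346496582031, 236.53302001953125), (130.1356658935547, 56.755645751953125), 57.774051666259766)
top high pts 457 z95 [-0.00061084  0.05634811  0.05766713]
side high pts 758 z95 [0.00093732 0.05864858 0.53642631]
[[0.5044 0.2087 0.058 ]
 [0.4196 0.2592 0.058 ]
 [0.525  0.2498 0.058 ]
 [0.4427 0.3    0.058 ]
 [0.4774 0.175  0.058 ]]
top 1840
side 1102
```

View pics/crop3.png

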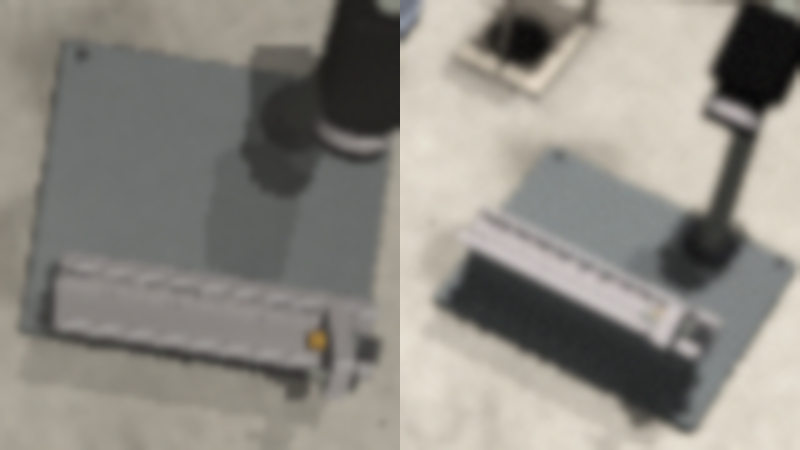

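The top panel shows the sloping rest from (58,260–330) to (320,300–370), with the orange pin at (317,341) and the end stop to its right. In the side panel the pin is at (658,312). The camera hangs above the stop end.

Run:
```python
from h import *
# plates from depth
for n in("top","side"):
    P=np.load(n+"_rackpts.npy");P=P[(P[:,2]>0.040)&(P[:,2]<0.075)]
    for yaw in np.deg2rad([-31,-32,-33]):
        f=np.array([np.cos(yaw),np.sin(yaw)]);g=np.array([-f[1],f[0]])
        q=(P[:,:2]-[0.461,0.235]);a=q@f;b=q@g
        o=[]
        for c in(-.046,0,.046):
            s=(abs(b-c)<.012)&(abs(a)<0.06)
            k=np.polyfit(a[s],b[s],1);o.append((s.sum(),round(np.median(b[s])*1e3,1),round(k[0],3),round(a[s].min()*1e3),round(a[s].max()*1e3)))
        print(n,np.rad2deg(yaw).round(),o)
print("pin",tri([("top",(381.4,156.2)),("side",(381.6,212.4))]).round(4), proj("top",tri([("top",(381.4,156.2)),("side",(381.6,212.4))])))
Q=np.load("top_readpts.npy");uv=Q[:,:2];P=Q[:,2:]
# height profile across rest
s=(uv[:,0]>331)&(uv[:,0]<378)&(uv[:,1]>130);
A=P[s&(P[:,2]>.056)&(P[:,2]<.082)]
yaw=None
k=np.linalg.svd(A-A.mean(0))[2][2];k*=np.sign(k[2]);print("plane",k.round(3),A.mean(0).round(4),len(A), "yaw",np.rad2deg(np.arctan2(k[1],k[0])))
img=np.load("top1.npz")["d"]
for u in(338,350,362,374):
    v=np.arange(132,165);W=dep("top",np.c_[np.full(len(v),u),v],img[v,u]);print(u,[tuple((w*1000).round().astype(int)) for w in W[::2]])
for n,c in(("top",(330.4,96.4)),("top",(322.4,154)),("side",(330+155/5,150+150/5)),("side",(330+395/5,150+265/5))):print(n,onz(n,[c],0.012).round(4))
```

```text
top -31.0 [(np.int64(148), np.float64(-42.9), np.float64(-0.028), -54, 44), (np.int64(164), np.float64(2.6), np.float64(-0.027), -50, 50), (np.int64(168), np.float64(48.1), np.float64(-0.014), -53, 45)]
top -32.0 [(np.int64(148), np.float64(-43.0), np.float64(-0.011), -54, 45), (np.int64(164), np.float64(2.6), np.float64(-0.01), -50, 50), (np.int64(168), np.float64(48.0), np.float64(0.003), -54, 44)]
top -33.0 [(np.int64(148), np.float64(-43.1), np.float64(0.006), -53, 45), (np.int64(164), np.float64(2.6), np.float64(0.007), -50, 50), (np.int64(168), np.float64(48.0), np.float64(0.02), -55, 44)]
side -31.0 [(np.int64(231), np.float64(-44.9), np.float64(-0.031), -56, 44), (np.int64(213), np.float64(0.8), np.float64(-0.031), -51, 50), (np.int64(220), np.float64(46.9), np.float64(-0.032), -54, 46)]
side -32.0 [(np.int64(231), np.float64(-45.4), np.float64(-0.014), -55, 44), (np.int64(213), np.float64(0.5), np.float64(-0.013), -51, 50), (np.int64(220), np.float64(46.5), np.float64(-0.015), -55, 45)]
side -33.0 [(np.int64(231), np.float64(-45.7), np.float64(0.004), -54, 45), (np.int64(213
[... 2778 characters left out ...]
 np.int64(-84), np.int64(9)), (np.int64(697), np.int64(-84), np.int64(10)), (np.int64(692), np.int64(-84), np.int64(8)), (np.int64(676), np.int64(-71), np.int64(71)), (np.int64(672), np.int64(-72), np.int64(66)), (np.int64(668), np.int64(-73), np.int64(61)), (np.int64(663), np.int64(-72), np.int64(62)), (np.int64(658), np.int64(-71), np.int64(67)), (np.int64(652), np.int64(-70), np.int64(72)), (np.int64(647), np.int64(-69), np.int64(76)), (np.int64(642), np.int64(-69), np.int64(76)), (np.int64(646), np.int64(-81), np.int64(17)), (np.int64(644), np.int64(-85), np.int64(1))]
top [[0.8112 0.0213 0.012 ]]
top [[0.6677 0.044  0.012 ]]
side [[0.8081 0.0148 0.012 ]]
side [[ 0.7817 -0.1446  0.012 ]]
```

Run:
```python
from h import *
P=np.load("top_rackpts.npy");yaw=np.deg2rad(-32.6);f=np.array([np.cos(yaw),np.sin(yaw)]);g=np.array([-f[1],f[0]])
for n in("top","side"):
    P=np.load(n+"_rackpts.npy");q=P[:,:2]-[0.4618,0.2363];a=q@f;b=q@g
    for c in(-.046,0,.046):
        print(n,c,[(lo,(np.percentile(P[s,2],90)*1e3).round(1),s.sum()) for lo in range(-50,50,10) for s in[(abs(b-c)<.008)&(a>lo/1e3)&(a<lo/1e3+.01)&(P[:,2]>.03)&(P[:,2]<.07)] if s.sum()])
    # grayscale on plate along a at several heights
    img=np.load(n+"1.npz")["p"]
ry=np.deg2rad(-9.7);X=np.array([np.cos(ry),np.sin(ry)]);Y=np.array([-X[1],X[0]])
for n in("top","side"):
    Q=np.load(n+"_readpts.npy");P=Q[:,2:];x=P[:,:2]@X;y=P[:,:2]@Y;z=P[:,2]
    s=(z>.062)&(z<.077)&(x>.64)&(x<.675)&(y>.06-.15-.02)&(y<.12)
    print(n,"backing x at z=.06:",np.median((x+z)[s])-.06,"std",(x+z)[s].std(),s.sum())
    s=(z>.055)&(z<.085)&(x>.62)&(x<.69);print(" y ends",np.percentile(y[s],[0,1,50,99,100]).round(4))
    for lo in np.arange(-.22,-.10,.004):
        t=(y>lo)&(y<lo+.004)&(z>.03)&(x<.70);
        if t.sum():print("  ",lo.round(3),t.sum(),z[t].max().round(4),end=";")
    print()
    p=np.load(n+"1.npz")["p"].astype(np.uint8);m=cv2.inRange(cv2.cvtColor(p,cv2.COLOR_RGB2HSV),(8,60,60),(30,255,255));w=np.zeros_like(m);c=(381,156) if n=="top" else (381,212);w[c[1]-8:c[1]+8,c[0]-8:c[0]+8]=1;ys,xs=np.nonzero(m*w);print("orange",len(xs),xs.mean(),ys.mean(),xs.min(),xs.max(),ys.min(),ys.max())
    for zz in(.076,.0946):
        h=onz(n,[(xs.mean(),ys.mean())],zz)[0];print(zz,h[:2]@X,h[:2]@Y)
```

```text
top -0.046 [(-50, np.float64(57.3), np.int64(16)), (-40, np.float64(58.3), np.int64(15)), (-30, np.float64(57.9), np.int64(15)), (-20, np.float64(57.8), np.int64(16)), (-10, np.float64(57.2), np.int64(14)), (0, np.float64(57.6), np.int64(16)), (10, np.float64(57.3), np.int64(14)), (20, np.float64(57.4), np.int64(16)), (30, np.float64(57.1), np.int64(15)), (40, np.float64(57.9), np.int64(8))]
top 0 [(-50, np.float64(58.0), np.int64(18)), (-40, np.float64(57.0), np.int64(16)), (-30, np.float64(57.5), np.int64(17)), (-20, np.float64(57.8), np.int64(17)), (-10, np.float64(57.9), np.int64(17)), (0, np.float64(57.6), np.int64(18)), (10, np.float64(57.2), np.int64(16)), (20, np.float64(58.0), np.int64(18)), (30, np.float64(57.7), np.int64(17)), (40, np.float64(45.6), np.int64(16))]
top 0.046 [(-50, np.float64(57.4), np.int64(18)), (-40, np.float64(56.9), np.int64(17)), (-30, np.float64(57.5), np.int64(19)), (-20, np.float64(57.8), np.int64(18)), (-10, np.float64(57.8), np.int64(20)), (0, np.float64(57.6), np.int64(18)), (10, np.float64(57.5), np.int64(19)), (20, np.float64(57.5), np.int64(1
[... 1164 characters left out ...]
64(58.5), np.int64(29)), (30, np.float64(58.3), np.int64(30)), (40, np.float64(57.9), np.int64(9))]
top backing x at z=.06: 0.66686199527848 std 0.008150642119103086 400
 y ends [-0.0038 -0.0012  0.0773  0.1478  0.1488]

orange 18 381.1666666666667 155.72222222222223 379 383 154 158
0.076 0.6570863385635124 0.025221714813859236
0.0946 0.6533305196966595 0.028898761259524716
side backing x at z=.06: 0.676147592916343 std 0.009207465726383842 185
 y ends [-0.0017 -0.0007  0.0783  0.1465  0.1485]
<stdin>:19: RuntimeWarning: Mean of empty slice.
  ret = ret.dtype.type(ret / rcount)
Traceback (most recent call last):
ValueError: zero-size array to reduction operation minimum which has no identity
```

```bash
cat > ov.py <<'E'
from h import *
ry=np.deg2rad(-9.6);X=np.array([np.cos(ry),np.sin(ry),0]);Y=np.array([-X[1],X[0],0]);Z=np.array([0,0,1.]);U=(Z-X)*.5**.5;N=(Z+X)*.5**.5
RC=X*.667+Y*.0735+Z*.060
print("RC",RC.round(4))
def pt(n,y,u):return RC+N*n+Y*y+U*u
L=[[pt(0,.075,.028),pt(0,-.05,.028)],[pt(0,.075,0),pt(0,.075,.028)],[pt(.013,.075,.006),pt(.013,-.05,.006)],[pt(.013,.075,0),pt(.013,.075,.006)],[pt(0,.075,0),pt(0,-.0505,0)],[pt(0,-.0505,0),pt(0,-.0505,.05),pt(.013,-.0505,.05)],[pt(.004,-.0505,.045),pt(.004,-.041,.045)],[pt(.004,-.0505,.018),pt(.004,-.0435,.018)]]
if __name__=="__main__":
    out=[]
    for n,(x,y) in(("top",(318,125)),("side",(330,180))):
        p=np.load(n+"1.npz")["p"].astype(np.uint8)[:,:,::-1][y:y+50,x:x+80];k=8
        c=cv2.resize(p,None,fx=k,fy=k,interpolation=cv2.INTER_CUBIC)
        for i,l in enumerate(L):
            cv2.polylines(c,[np.int32((proj(n,l)-[x,y]+.5)*k)],False,[(0,0,255),(0,255,0),(255,0,0),(255,255,0),(0,255,255),(255,0,255),(0,128,255),(0,200,0)][i],1)
        out.append(c[:300] if n=="top" else c[:300])
        out[-1]=c[60:360] if n=="top" else c[60:360]
    cv2.imwrite("pics/ov.png",np.vstack(out))
E
python3 ov.py
```

```text
RC [ 0.6699 -0.0388  0.06  ]
```

View pics/ov.png

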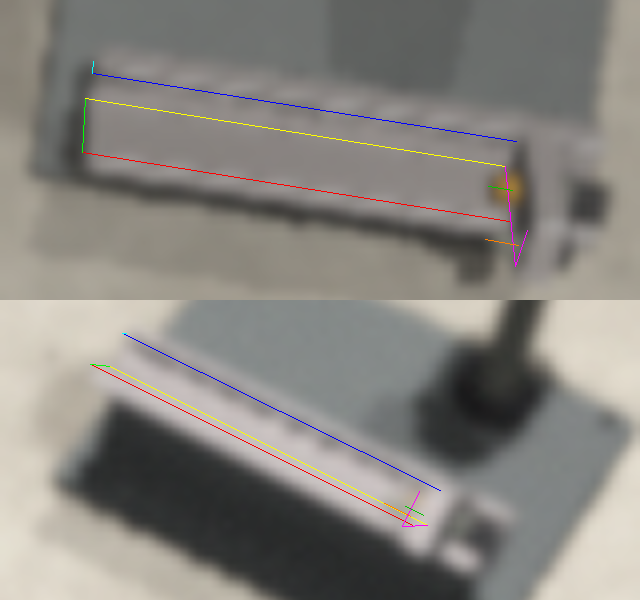

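The overlay fits the rest in the normal direction. The stop lies about 2 mm further to −y than drawn. Next I'll check the camera-head clearance and compute the tool moves.

Run:
```python
from h import *
ry=np.deg2rad(-9.6);X=np.array([np.cos(ry),np.sin(ry),0]);Y=np.array([-X[1],X[0],0])
d=np.load("top1.npz")["d"];g=np.mgrid[70:130,360:412].reshape(2,-1);P=dep("top",g[::-1].T,d[g[0],g[1]]);P=P[P[:,2]>.12]
q=np.c_[P@X,P@Y,P[:,2]];print("camera head reader-frame rel RC",(np.percentile(q,[1,50,99],axis=0)-[.667,.0715,0]).round(3))
s=get_state();Rm=R.from_quat(s["eef_rot"]).as_matrix();print("tool axes cols\n",Rm.round(3))
py=np.array([-np.cos(np.deg2rad(32.6)),np.sin(np.deg2rad(32.6)),0]);px=np.array([-0+py[1],-py[0],0]);pz=np.array([0,0,1.])
for sg in(1,-1):
    T=np.c_[sg*py,sg*px,-pz];print(sg,"rack rotvec in tool",R.from_matrix(Rm.T@T).as_rotvec().round(3))
    U=np.array([-X[0],-X[1],1])/2**.5;N=np.array([X[0],X[1],1])/2**.5
    T2=np.c_[sg*Y,sg*N,-U];print("   then to reader in tool axes",R.from_matrix(T.T@T2).as_rotvec().round(3))
C=np.array([.4618,.2363,.008])
G=C+py*.012+pz*.032;print("grasp TCP",G.round(4),"shift tool",(Rm.T@(G+[0,0,.1]-s["tool_pos"])).round(4))
```

```text
camera head reader-frame rel RC [[ 0.053 -0.052  0.162]
 [ 0.084 -0.03   0.201]
 [ 0.124 -0.012  0.217]]
tool axes cols
 [[-0.935  0.355 -0.   ]
 [ 0.355  0.935  0.   ]
 [ 0.     0.    -1.   ]]
1 rack rotvec in tool [ 0.    -0.     0.206]
   then to reader in tool axes [-0.692 -0.458  1.106]
-1 rack rotvec in tool [ 0.     0.    -2.935]
   then to reader in tool axes [0.692 0.458 1.106]
grasp TCP [0.4517 0.2428 0.04  ] shift tool [-0.3362 -0.2378  0.0618]
```

The manual's scale: shifts go in shares of 0.5 m and turns go in shares of 180 degrees. Converting my numbers, -0.336 m / 0.5 = -0.672, -0.238 m / 0.5 = -0.476, 0.206 rad / 3.1416 = 0.0656.

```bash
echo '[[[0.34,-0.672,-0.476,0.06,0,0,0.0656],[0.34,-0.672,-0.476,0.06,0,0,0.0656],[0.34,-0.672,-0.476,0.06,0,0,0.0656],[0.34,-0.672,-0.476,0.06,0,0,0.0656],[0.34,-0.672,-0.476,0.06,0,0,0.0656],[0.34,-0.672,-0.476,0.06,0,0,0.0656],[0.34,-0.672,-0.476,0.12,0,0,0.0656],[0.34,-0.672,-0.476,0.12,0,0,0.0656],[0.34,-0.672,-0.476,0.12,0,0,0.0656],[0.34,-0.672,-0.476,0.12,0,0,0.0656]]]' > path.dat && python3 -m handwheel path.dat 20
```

```text
refused: ROWS must be a list of rows, each a list of 7 numbers. Nothing was moved.
```

Refused on format, not on reach. It needs a list of rows, each a list of 7 numbers.

```bash
echo '[[0.34,-0.672,-0.476,0.06,0,0,0.0656],[0.34,-0.672,-0.476,0.06,0,0,0.0656],[0.34,-0.672,-0.476,0.06,0,0,0.0656],[0.34,-0.672,-0.476,0.06,0,0,0.0656],[0.34,-0.672,-0.476,0.06,0,0,0.0656],[0.34,-0.672,-0.476,0.06,0,0,0.0656],[0.34,-0.672,-0.476,0.12,0,0,0.0656],[0.34,-0.672,-0.476,0.12,0,0,0.0656],[0.34,-0.672,-0.476,0.12,0,0,0.0656],[0.34,-0.672,-0.476,0.12,0,0,0.0656]]' > path.dat && python3 -m handwheel path.dat 20
cat > chk.py <<'E'
from h import *
s=get_state();Rm=R.from_quat(s["eef_rot"]).as_matrix();print(s["clock"],s["q"].round(3),s["opening"],s["contact_force"].round(2))
py=np.array([-np.cos(np.deg2rad(32.6)),np.sin(np.deg2rad(32.6)),0]);px=np.array([py[1],-py[0],0]);pz=np.array([0,0,1.])
T=np.c_[py,px,-pz];G=np.array([.4618,.2363,.008])+py*.012+pz*.032
print("to grasp",(Rm.T@(G-s["tool_pos"])).round(4),R.from_matrix(Rm.T@T).as_rotvec().round(4))
E
python3 chk.py
```

```text
clock: 1.9
tool_pos: [0.453, 0.2386, 0.141]
eef_rot: [0.284, 0.959, -0.001, 0.0]
contact_force: [0.6, -0.1, -0.2]
opening: 0.339
finger_force: 0.0
1.9 [-0.468  0.638 -0.173  1.964  0.199  0.558  0.218] 0.3388175316528595 [ 0.56 -0.13 -0.18]
to grasp [0.0035 0.0031 0.101 ] [-0.0026  0.001  -0.0067]
```

Scaled: 0.101 m / 0.5 = 0.202, 0.06 m / 0.5 = 0.12.

```bash
echo '[[0.34,0,0,0.06,0,0,0],[0.34,0,0,0.12,0,0,0],[0.34,0,0,0.16,0,0,0],[0.34,0,0,0.2,0,0,0],[0.34,0,0,0.202,0,0,0],[0.34,0,0,0.202,0,0,0]]' > path.dat && python3 -m handwheel path.dat
python3 chk.py
python3 - <<'E'
from h import *
out=[]
for n,(x,y) in(("side",(200,180)),("top",(200,190))):
    p,d=snapshot(n);out.append(cv2.resize(p[y:y+100,x:x+100,::-1],(400,400),interpolation=cv2.INTER_CUBIC))
cv2.imwrite("pics/g1.png",np.hstack(out))
E
```

```text
clock: 2.5
tool_pos: [0.4509, 0.2442, 0.0412]
eef_rot: [0.28, 0.96, 0.0, -0.0]
contact_force: [0.1, 0.2, 1.0]
opening: 0.336
finger_force: 0.0
2.5 [-0.52   0.813 -0.107  2.027  0.252  0.314  0.169] 0.33586041879582623 [0.11 0.24 0.96]
to grasp [-0.0014 -0.0008  0.0012] [ 0.0007 -0.0006  0.0022]
```

View pics/g1.png

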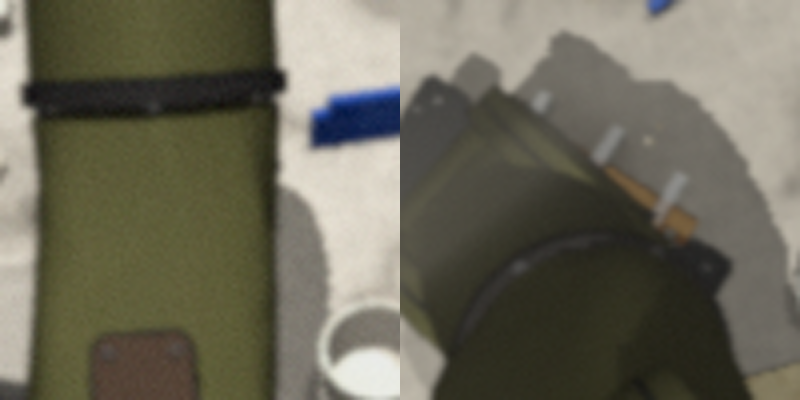

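The arm hides the fingers, but the plate ends are still in place and the measured pose is within 1.5 mm of the grasp. Closing now.

Scaled: 0.001 m / 0.5 = 0.002.

```bash
echo '[[0.0,0,0,0.002,0,0,0],[0.0,0,0,0.002,0,0,0],[0.0,0,0,0.002,0,0,0],[0.0,0,0,0.002,0,0,0],[0.0,0,0,0.002,0,0,0],[0.0,0,0,0.002,0,0,0]]' > path.dat && python3 -m handwheel path.dat 35; python3 chk.py
```

```text
clock: 3.2
tool_pos: [0.4515, 0.2426, 0.0398]
eef_rot: [0.281, 0.96, 0.0, -0.0]
contact_force: [-0.1, 0.3, -0.5]
opening: 0.007
finger_force: 0.0
3.2 [-0.519  0.815 -0.105  2.028  0.253  0.31   0.169] 0.006928176359969364 [-0.11  0.3  -0.51]
to grasp [-0.0001  0.0003 -0.0002] [ 0.0001 -0.      0.0002]
```

The fingers shut on nothing. I'll look before doing anything else.

Run:
```python
from h import *
p,d=snapshot("top");cv2.imwrite("pics/g2.png",cv2.resize(p[195:265,195:295,::-1],(800,560),interpolation=cv2.INTER_CUBIC))
s=get_state();print(s["opening"],s["finger_force"],proj("top",[s["tool_pos"]]))
yaw=np.deg2rad(-32.6);f=np.array([np.cos(yaw),np.sin(yaw)]);g=np.array([-f[1],f[0]])
G=np.mgrid[205:270,205:285].reshape(2,-1);P=dep("top",G[::-1].T,d[G[0],G[1]]);q=P[:,:2]-[0.4618,0.2363];a=q@f;b=q@g
for c in(-.046,0,.046):
    t=(abs(b-c)<.012)&(a>.02)&(a<.06)&(P[:,2]>.04)&(P[:,2]<.065);print(c,t.sum(),np.median(b[t]),a[t].max())
```

```text
0.00951731439059537 0.0 [[240.76137949 244.16309458]]
-0.046 38 -0.04437405695275311 0.04509069711376292
0 39 0.0009894385272743633 0.04964769182347548
0.046 17 0.04666881020792397 0.04394400736931935
```

View pics/g2.png

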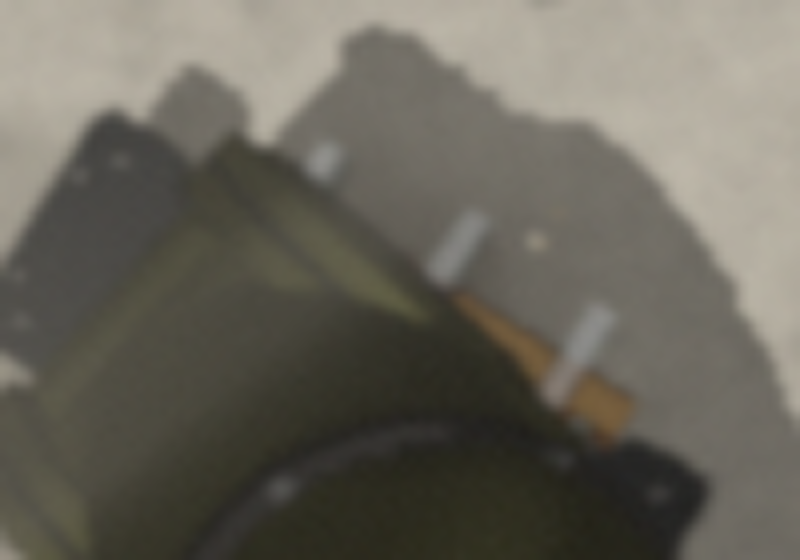

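The plates haven't moved. I'll check the gripper body's real position against the reported TCP using depth.

Run:
```python
from h import *
p,d=snapshot("top");s=get_state();Rm=R.from_quat(s["eef_rot"]).as_matrix()
G=np.mgrid[195:275,185:295].reshape(2,-1);D=d[G[0],G[1]];P=dep("top",G[::-1].T,D);c=p[G[0],G[1]].astype(int)
L=(P-s["tool_pos"])@Rm
m=(c.max(1)<75)&(P[:,2]>.06)&(P[:,2]<.3)&(c.max(1)-c.min(1)<14)
for sgn in(1,-1):
    t=m&(L[:,1]*sgn>.06);print(sgn,t.sum(),np.percentile(L[t],[2,50,98],axis=0).round(4).tolist())
```

```text
1 131 [[-0.0322, 0.0625, -0.1458], [-0.0212, 0.0746, -0.1425], [-0.0048, 0.0888, -0.136]]
-1 104 [[-0.034, -0.0935, -0.146], [-0.0258, -0.0813, -0.1421], [-0.017, -0.0636, -0.1185]]
```

Scaled: -0.011 m / 0.5 = -0.022, -0.005 m / 0.5 = -0.01.

```bash
echo '[[0.0,0,0,-0.01,0,0,0],[0.0,0,0,-0.022,0,0,0],[0.0,0,0,-0.022,0,0,0]]' > path.dat && python3 -m handwheel path.dat 35
python3 - <<'E'
from h import *
s=get_state();print(s["opening"],s["finger_force"],s["contact_force"])
p,d=snapshot("top");yaw=np.deg2rad(-32.6);f=np.array([np.cos(yaw),np.sin(yaw)]);g=np.array([-f[1],f[0]])
G=np.mgrid[205:270,205:285].reshape(2,-1);P=dep("top",G[::-1].T,d[G[0],G[1]]);q=P[:,:2]-[0.4618,0.2363];a=q@f;b=q@g
for c in(-.046,0,.046):
    t=(abs(b-c)<.012)&(a>.02)&(a<.06)&(P[:,2]>.04)&(P[:,2]<.085);print(c,t.sum(),np.median(b[t]),a[t].max(),np.percentile(P[t,2],[50,90]))
E
```

```text
clock: 3.6
tool_pos: [0.452, 0.2429, 0.0517]
eef_rot: [0.281, 0.96, 0.001, 0.001]
contact_force: [0.1, 0.7, -0.2]
opening: 0.004
finger_force: 0.0
0.004055482656525698 0.0 [ 0.12640258  0.73372356 -0.1663741 ]
-0.046 38 -0.04438757706146103 0.04507913468614628 [0.0561584  0.05890267]
0 39 0.0010066979446993907 0.04965781627841249 [0.04712832 0.05803564]
0.046 19 0.04650516595015187 0.043938689940044864 [0.05678748 0.05904985]
```

The plate was not gripped. The fingers are visible in the initial pictures, so I'll compare their tips there with the reported TCP.

Run:
```python
from h import *
T=np.array([0.22160716,0.58366512,0.2010248]);Rm=R.from_quat([1.80365346e-01,9.83599286e-01,-8.8e-4,-1e-4]).as_matrix()
out=[]
for n in("side","top"):
    p=np.load(n+"1.npz")["p"].astype(np.uint8)[:,:,::-1]
    pts=proj(n,[T+Rm@v for v in ([0,0,0],[0,.044,0],[0,-.044,0],[0,.044,-.045-.0187],[0,-.044,-.045-.0187],[0,.0935,-.064],[0,-.0935,-.064])])
    c=pts.mean(0).astype(int);x,y=max(c[0]-40,0),min(max(c[1]-40,0),340);print(n,pts.round(1).tolist(),x,y)
    im=cv2.resize(p[y:y+80,x:x+80],(400,400),interpolation=cv2.INTER_CUBIC)
    im=np.clip(im.astype(float)*1.6+20,0,255).astype(np.uint8)
    for i,q in enumerate(pts): cv2.circle(im,tuple(np.int32((q-[x,y]+.5)*5)),3,[(0,0,255),(0,255,0),(0,255,0),(255,0,0),(255,0,0),(0,255,255),(0,255,255)][i],1)
    out.append(im)
cv2.imwrite("pics/tip.png",np.hstack(out))
```

```text
side [[66.3, 213.4], [57.8, 203.2], [75.2, 224.1], [48.4, 185.5], [66.0, 206.6], [39.1, 174.3], [76.7, 219.2]] 21 163
top [[69.3, 360.1], [49.6, 352.3], [89.2, 368.0], [34.9, 359.8], [76.9, 376.7], [11.6, 350.3], [100.9, 386.2]] 21 324
```

View pics/tip.png

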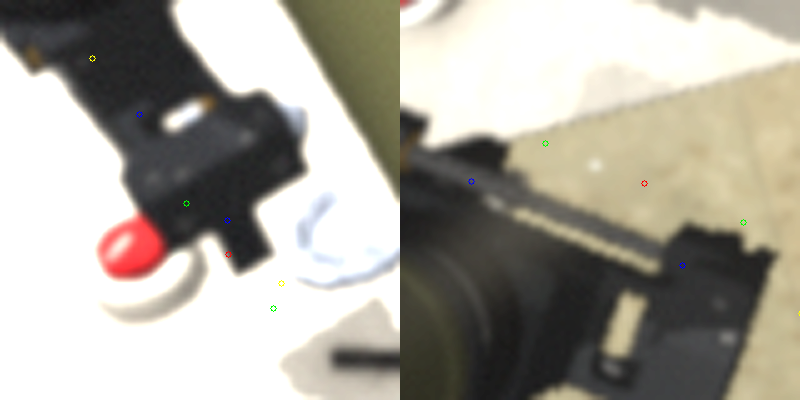

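Run:
```python
from h import *
T=np.array([0.22160716,0.58366512,0.2010248]);Rm=R.from_quat([1.80365346e-01,9.83599286e-01,-8.8e-4,-1e-4]).as_matrix()
for n,(x,y,w,h) in(("top",(0,330,130,89)),("side",(15,150,75,75))):
    z=np.load(n+"1.npz");p=z["p"];d=z["d"];G=np.mgrid[y:y+h,x:x+w].reshape(2,-1);P=dep(n,G[::-1].T,d[G[0],G[1]]);L=(P-T)@Rm;c=p[G[0],G[1]]
    m=(P[:,2]>.12)&(abs(L[:,:2]).max(1)<.15)&(L[:,2]>-.2)
    for lo in np.arange(-.17,.06,.01):
        t=m&(L[:,2]>lo)&(L[:,2]<lo+.01)
        if t.sum()>3: print(n,lo.round(2),t.sum(),"x",np.percentile(L[t,0],[3,97]).round(3),"y",np.percentile(L[t,1],[3,97]).round(3))
# fingertip
for uv in((21+245/5,163+262/5),(21+235/5,163+250/5)):
    d=np.load("side1.npz")["d"];u=np.int32(uv);P=dep("side",[uv],[d[u[1],u[0]]]);print(P,((P-T)@Rm).round(4))
s=get_state();print(s["tool_pos"])
```

```text
top -0.17 50 x [-0.02   0.019] y [-0.042 -0.038]
top -0.16 78 x [-0.022  0.018] y [-0.042 -0.006]
top -0.15 1294 x [-0.032  0.03 ] y [-0.093  0.075]
top -0.14 252 x [-0.034  0.017] y [-0.095  0.082]
top -0.13 372 x [-0.034  0.018] y [-0.086  0.079]
top -0.12 374 x [-0.034  0.019] y [-0.079  0.074]
top -0.11 63 x [-0.035  0.001] y [-0.086  0.081]
top -0.1 6 x [-0.01   0.005] y [0.049 0.051]
top -0.09 11 x [-0.004 -0.   ] y [0.043 0.051]
top -0.08 8 x [-0.011  0.001] y [0.044 0.059]
top -0.07 23 x [-0.011  0.006] y [0.044 0.057]
top -0.06 26 x [-0.011  0.009] y [0.043 0.056]
top -0.05 23 x [-0.011  0.   ] y [-0.056  0.055]
top -0.04 15 x [-0.01   0.002] y [-0.052  0.051]
side -0.17 81 x [-0.019  0.02 ] y [-0.041 -0.028]
side -0.16 105 x [-0.021  0.022] y [-0.041 -0.016]
side -0.15 572 x [-0.03   0.031] y [-0.093 -0.013]
side -0.14 159 x [-0.03   0.033] y [-0.094  0.069]
side -0.13 98 x [-0.03   0.034] y [-0.092  0.079]
side -0.12 209 x [-0.03   0.033] y [-0.085  0.054]
side -0.11 99 x [-0.031  0.034] y [-0.086  0.054]
side -0.08 23 x [-0.011  0.01 ] y [-0.06  -0.057]
side -0.07 36 x [-0.011  0.01 ] y [-0.06  -0.057]
side -0.06 32 x [-0.011  0.01 ] y [-0.06  -0.046]
side -0.05 34 x [-0.011  0.01 ] y [-0.058  0.046]
[[0.19732682 0.52967175 0.25035188]] [[ 0.0035 -0.0592 -0.0492]]
[[0.19624176 0.53060216 0.25956453]] [[ 0.0049 -0.0587 -0.0584]]
[0.45188792 0.24286634 0.05145314]
```

Depth shows the real fingertips are about 40 mm short of the reported TCP, so the fingers closed above the plate. I'll reopen, go about 50 mm lower, and check for contact.

The manual's scale: shifts go in shares of 0.5 m and turns go in shares of 180 degrees. Converting my numbers, 0.05 m / 0.5 = 0.1, 0.045 m / 0.5 = 0.09.

```bash
echo '[[0.34,0,0,0,0,0,0],[0.34,0,0,0,0,0,0],[0.34,0,0,0,0,0,0],[0.34,0,0,0.04,0,0,0],[0.34,0,0,0.07,0,0,0],[0.34,0,0,0.09,0,0,0],[0.34,0,0,0.1,0,0,0],[0.34,0,0,0.1,0,0,0]]' > path.dat && python3 -m handwheel path.dat; echo '[[0.0,0,0,0,0,0,0],[0.0,0,0,0,0,0,0],[0.0,0,0,0,0,0,0],[0.0,0,0,0,0,0,0],[0.0,0,0,0,0,0,0]]' > path.dat && python3 -m handwheel path.dat 35
```

```text
clock: 4.45
tool_pos: [0.4511, 0.2425, 0.0003]
eef_rot: [0.28, 0.96, -0.0, -0.0]
contact_force: [0.8, 0.0, 0.1]
opening: 0.343
finger_force: 0.0
clock: 4.95
tool_pos: [0.4522, 0.2434, 0.0013]
eef_rot: [0.28, 0.96, 0.001, 0.001]
contact_force: [-0.0, 0.9, 2.0]
opening: 0.086
finger_force: 34.7
```

Gripped: opening 7.6 mm, force 35 N. Lifting.

Scaled: -0.22 m / 0.5 = -0.44, -0.19 m / 0.5 = -0.38.

```bash
echo '[[0.0,0,0,-0.04,0,0,0],[0.0,0,0,-0.1,0,0,0],[0.0,0,0,-0.18,0,0,0],[0.0,0,0,-0.28,0,0,0],[0.0,0,0,-0.38,0,0,0],[0.0,0,0,-0.44,0,0,0],[0.0,0,0,-0.44,0,0,0]]' > path.dat && python3 -m handwheel path.dat
cat > tgt.py <<'E'
import sys
from h import *
s=get_state();Rm=R.from_quat(s["eef_rot"]).as_matrix()
ry=np.deg2rad(-9.6);X=np.array([np.cos(ry),np.sin(ry),0]);Y=np.array([-X[1],X[0],0]);Z=np.array([0,0,1.]);U=(Z-X)*.5**.5;N=(Z+X)*.5**.5
RC=X*.667+Y*.0715+Z*.060
T=np.c_[Y,N,-U]; POFF=np.array([-.012,0,-.007])   # plate origin in tool axes
n,y,u=map(float,sys.argv[1:4])       # wanted plate origin, m from rest_corner
G=RC+n*N+y*Y+u*U-T@POFF
e=s["tool_pos"]+Rm@POFF-RC
print("clock",s["clock"],"q",s["q"].round(2),"F nyu",(s["contact_force"]@np.c_[N,Y,U]).round(1),"grip",s["opening"].round(3),round(s["finger_force"],1))
print("plate now nyu mm",(e@np.c_[N,Y,U]*1e3).round(1))
print("goal",G.round(4),"shift tool",(Rm.T@(G-s["tool_pos"])).round(4),"rot",R.from_matrix(Rm.T@T).as_rotvec().round(3))
E
python3 tgt.py .006 .025 .08
```

```text
clock: 5.65
tool_pos: [0.4535, 0.2436, 0.2248]
eef_rot: [0.281, 0.96, 0.003, 0.003]
contact_force: [0.7, 1.4, -1.3]
opening: 0.087
finger_force: 34.8Traceback (most recent call last):
  File "tgt.py", line 10, in <module>
    print("clock",s["clock"],"q",s["q"].round(2),"F nyu",(s["contact_force"]@np.c_[N,Y,U]).round(1),"grip",s["opening"].round(3),round(s["finger_force"],1))
                                                                                                           ^^^^^^^^^^^^^^^^^^
AttributeError: 'float' object has no attribute 'round'
```

```bash
sed -i 's/s\["opening"\].round(3)/round(s["opening"],3)/' tgt.py; python3 tgt.py .006 .025 .10
```

```text
clock 5.65 q [-0.44  0.51 -0.22  1.87  0.16  0.76  0.25] F nyu [-0.6  1.5 -1.3] grip 0.087 34.8
plate now nyu mm [-54.9 239.6 297.9]
goal [0.6151 0.006  0.13  ] shift tool [-0.2639 -0.1136  0.0949] rot [-0.684 -0.459  1.104]
```

Scaled: -0.264 m / 0.5 = -0.528, -0.15 m / 0.5 = -0.3, 1.104 rad / 3.1416 = 0.3514.

```bash
echo '[[0,-0.06,-0.02,0,-0.0216,-0.0146,0.035],[0,-0.12,-0.04,0,-0.0436,-0.0293,0.0703],[0,-0.18,-0.07,0,-0.0653,-0.0439,0.1054],[0,-0.24,-0.1,0,-0.0872,-0.0586,0.1407],[0,-0.3,-0.12,0.02,-0.1089,-0.0732,0.1757],[0,-0.36,-0.14,0.04,-0.1305,-0.0875,0.2107],[0,-0.42,-0.17,0.06,-0.1525,-0.1022,0.2461],[0,-0.48,-0.2,0.08,-0.1741,-0.1168,0.2811],[0,-0.528,-0.228,0.1,-0.1961,-0.1315,0.3164],[0,-0.528,-0.228,0.1,-0.2177,-0.1461,0.3514]]' > path.dat && python3 -m handwheel path.dat; python3 tgt.py .006 .025 .10
```

```text
clock: 6.65
tool_pos: [0.5371, 0.0593, 0.1798]
eef_rot: [0.569, 0.802, 0.096, 0.154]
contact_force: [1.1, 0.7, -0.8]
opening: 0.084
finger_force: 34.8
clock 6.65 q [-0.2   0.52 -0.12  2.23  1.28  0.19 -1.2 ] F nyu [ 0.1  0.9 -1.2] grip 0.084 34.8
plate now nyu mm [-11.5  65.7 192.5]
goal [0.6151 0.006  0.13  ] shift tool [-0.0671  0.0346  0.0754] rot [-0.403 -0.142  0.482]
```

```bash
echo '[[0,0,0,0,0,0,0],[0,0,0,0,0,0,0]]' > path.dat && python3 -m handwheel path.dat; python3 tgt.py .006 .025 .10
python3 - <<'E'
from h import *
exec(open("tgt.py").read().split("n,y,u")[0].replace("import sys",""))
out=[]
for n in("side","top"):
    p,d=snapshot(n);np.savez(n+"2.npz",p=p,d=d)
    O=s["tool_pos"]+Rm@POFF;q=np.c_[Rm[:,1],Rm[:,0],-Rm[:,2]]  # plate axes x,y,z
    c=proj(n,[O+q@np.array(v) for v in((0,-.05,0),(0,.05,0),(0,.05,.05),(0,-.05,.05))]);m=c.mean(0).astype(int);x,y=m[0]-50,m[1]-40
    im=cv2.resize(p[y:y+100,x:x+100,::-1],(400,400),interpolation=cv2.INTER_CUBIC)
    cv2.polylines(im,[np.int32((c-[x,y]+.5)*4)],True,(0,0,255),1);out.append(im)
cv2.imwrite("pics/hov.png",np.hstack(out))
E
```

```text
clock: 6.85
tool_pos: [0.5377, 0.06, 0.1806]
eef_rot: [0.568, 0.803, 0.097, 0.154]
contact_force: [0.1, 0.1, -0.8]
opening: 0.088
finger_force: 34.8
clock 6.85 q [-0.2   0.51 -0.11  2.23  1.27  0.19 -1.18] F nyu [-0.4  0.1 -0.6] grip 0.088 34.8
plate now nyu mm [-10.6  66.5 192.7]
goal [0.6151 0.006  0.13  ] shift tool [-0.0676  0.0334  0.076 ] rot [-0.402 -0.143  0.483]
```

View pics/hov.png

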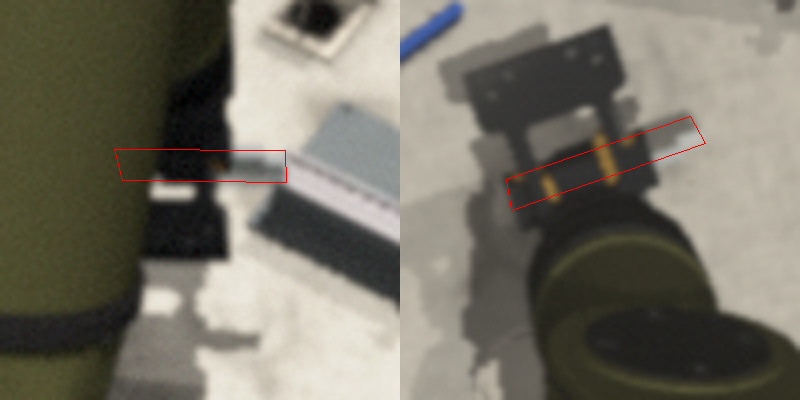

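The side view shows the plate's notched end at (235–285,150–178), inside the predicted outline, and the top view agrees at (690,120). So the 40 mm offset lies along the tool axis. The rotation was slowed near the wrist, so I'll continue it. I've used all ten pictures, so from here I go by numbers only.

Scaled: -0.068 m / 0.5 = -0.136, -0.06 m / 0.5 = -0.12, 0.483 rad / 3.1416 = 0.1537.

```bash
echo '[[0,-0.04,0.02,0,-0.0255,-0.0095,0.0318],[0,-0.08,0.04,0,-0.0509,-0.0191,0.0637],[0,-0.12,0.06,0.04,-0.0764,-0.0286,0.0955],[0,-0.136,0.066,0.08,-0.1019,-0.0382,0.1273],[0,-0.136,0.066,0.09,-0.128,-0.0455,0.1537],[0,-0.136,0.066,0.09,-0.128,-0.0455,0.1537],[0,-0.136,0.066,0.09,-0.128,-0.0455,0.1537],[0,-0.136,0.066,0.09,-0.128,-0.0455,0.1537]]' > path.dat && python3 -m handwheel path.dat; python3 tgt.py .006 .025 .10
```

```text
clock: 7.75
tool_pos: [0.6029, 0.0062, 0.158]
eef_rot: [0.706, 0.597, 0.246, 0.292]
contact_force: [-0.5, 0.2, -1.2]
opening: 0.083
finger_force: 34.8
clock 7.75 q [ 0.19  0.84 -0.78  2.46  2.28  1.15 -2.63] F nyu [-1.2  0.1 -0.5] grip 0.083 34.8
plate now nyu mm [ 17.3  23.2 128.3]
goal [0.6151 0.006  0.13  ] shift tool [ 0.0018 -0.0113  0.0283] rot [-0.001  0.001  0.001]
```

```bash
cat > pl.py <<'E'
from h import *
exec(open("tgt.py").read().split("n,y,u=map")[0].replace("import sys",""))
O=s["tool_pos"]+Rm@POFF;q=np.c_[Rm[:,1],Rm[:,0],-Rm[:,2]]
for n in("side","top"):
    p,d=snapshot(n);np.savez(n+"3.npz",p=p,d=d);G=np.mgrid[0:420,0:560].reshape(2,-1);D=d[G[0],G[1]];P=dep(n,G[::-1].T,D);L=(P-O)@q;c=p[G[0],G[1]].astype(int)
    t=(D>0)&(abs(L[:,0])<.014)&(L[:,1]>-.07)&(L[:,1]<.0)&(L[:,2]>-.015)&(L[:,2]<.06)&(c.min(1)>60)
    A=L[t];print(n,t.sum())
    if t.sum()>5:
        print(" pct x",np.percentile(A[:,0],[5,50,95]).round(4),"y",np.percentile(A[:,1],[1,5,95]).round(4),"z",np.percentile(A[:,2],[2,50,98]).round(4))
        b=np.abs(A[:,0]-np.median(A[:,0]))<.006
        k=np.linalg.lstsq(np.c_[A[b][:,1:],np.ones(b.sum())],A[b][:,0],rcond=None)[0];print(" plane x= %.3f y + %.3f z + %.4f"%tuple(k),"rest dist med",b.sum())
E
python3 pl.py
```

```text
side 0
top 10
 pct x [-0.0055 -0.001   0.0031] y [-0.0515 -0.051  -0.0367] z [0.0325 0.0366 0.0484]
 plane x= 0.219 y + -0.713 z + 0.0364 rest dist med 10
```

```bash
cat > oc.py <<'E'
from h import *
exec(open("tgt.py").read().split("n,y,u=map")[0].replace("import sys",""))
O=s["tool_pos"]+Rm@POFF;q=np.c_[Rm[:,1],Rm[:,0],-Rm[:,2]]
for n in("side","top"):
    z=np.load(n+"3.npz");K,D,Rc,t=cam(n)
    for zz in(.005,.02,.035,.047):
        W=[O+q@np.array((.004,y,zz)) for y in(-.06,-.055,-.048,-.04,-.03,-.02,.03,.045)]
        uv=proj(n,W);pd=[(Rc@w+t)[2] for w in W]
        print(n,zz,[(int(u),int(v),int(1e3*(z["d"][int(v+.5),int(u+.5)]-e)),z["p"][int(v+.5),int(u+.5)].tolist()) for (u,v),e in zip(uv,pd)])
E
python3 oc.py
```

```text
side 0.005 [(373, 205, -546, [69, 67, 40]), (371, 204, -551, [75, 74, 46]), (369, 203, -554, [77, 77, 48]), (366, 202, -558, [83, 82, 51]), (362, 200, -563, [87, 87, 52]), (359, 198, -567, [94, 93, 57]), (342, 190, -581, [96, 94, 58]), (336, 187, -582, [88, 86, 51])]
side 0.02 [(372, 205, -532, [70, 70, 41]), (370, 204, -537, [74, 75, 45]), (368, 203, -541, [79, 76, 46]), (365, 202, -545, [81, 81, 48]), (361, 200, -550, [90, 87, 56]), (358, 198, -554, [93, 92, 57]), (340, 189, -567, [96, 92, 59]), (335, 187, -565, [89, 88, 52])]
side 0.035 [(371, 205, -521, [77, 76, 47]), (369, 204, -523, [76, 74, 44]), (366, 203, -526, [86, 84, 52]), (363, 202, -533, [87, 84, 50]), (360, 200, -538, [92, 91, 55]), (356, 198, -541, [100, 97, 62]), (339, 189, -551, [95, 94, 58]), (333, 187, -553, [87, 83, 52])]
side 0.047 [(370, 205, -510, [76, 76, 44]), (368, 204, -513, [79, 77, 45]), (365, 203, -516, [81, 83, 48]), (362, 201, -521, [86, 85, 52]), (359, 200, -523, [95, 95, 58]), (355, 198, -528, [101, 100, 62]), (337, 189, -539, [91, 89, 53]), (332, 186, -538, [89, 86, 54])]
top 0.005 [(381, 179, 172,
[... 357 characters left out ...]
72, 182, -145, [46, 46, 44]), (367, 181, -142, [52, 51, 51]), (363, 180, -144, [45, 46, 45]), (339, 176, -142, [57, 56, 53]), (332, 175, 3, [135, 138, 132])]
top 0.035 [(382, 188, 192, [188, 181, 167]), (379, 187, 196, [193, 187, 172]), (376, 187, 2, [131, 128, 120]), (372, 186, -126, [50, 50, 48]), (368, 185, -127, [44, 43, 43]), (363, 185, -125, [45, 44, 43]), (339, 181, -125, [55, 55, 53]), (332, 180, 2, [133, 135, 130])]
top 0.047 [(382, 191, 202, [189, 183, 169]), (380, 191, 200, [193, 186, 171]), (376, 190, 11, [175, 173, 163]), (373, 190, -111, [42, 43, 42]), (368, 189, -111, [44, 44, 43]), (363, 188, -111, [43, 43, 42]), (339, 184, -115, [50, 50, 48]), (332, 183, 0, [136, 138, 132])]
```

```bash
cat > pe.py <<'E'
from h import *
exec(open("tgt.py").read().split("n,y,u=map")[0].replace("import sys",""))
def run(fn,Y0,Y1):
    O=s["tool_pos"]+Rm@POFF;q=np.c_[Rm[:,1],Rm[:,0],-Rm[:,2]]
    z=np.load(fn);d=z["d"];G=np.mgrid[140:240,310:400].reshape(2,-1);D=d[G[0],G[1]];P=dep("top",G[::-1].T,D);L=(P-O)@q
    t=(abs(L[:,0])<.02)&(L[:,1]>Y0)&(L[:,1]<Y1)&(L[:,2]>-.02)&(L[:,2]<.07);A=L[t]
    print(len(A),"x",np.percentile(A[:,0],[5,25,50,75,95]).round(4),"y",np.percentile(A[:,1],[2,98]).round(4),"z",np.percentile(A[:,2],[2,50,98]).round(4))
    b=abs(A[:,0]-.003)<.006;k=np.linalg.lstsq(np.c_[A[b][:,1:],np.ones(b.sum())],A[b][:,0],rcond=None)[0];print(" plane x= %.3f y + %.3f z + %.4f"%tuple(k),b.sum())
if __name__=="__main__": run("top3.npz",.035,.07)
E
python3 pe.py
```

```text
129 x [-0.0036  0.0003  0.0016  0.0026  0.0039] y [0.0353 0.0493] z [0.0008 0.0274 0.0502]
 plane x= -0.085 y + -0.036 z + 0.0063 118
```

Scaled: 0.113 m / 0.5 = 0.226, 0.05 m / 0.5 = 0.1.

```bash
echo '[[0,0.002,-0.019,0.04,0,0,0],[0,0.004,-0.019,0.1,0,0,0],[0,0.004,-0.019,0.16,0,0,0],[0,0.004,-0.019,0.2,0,0,0],[0,0.004,-0.019,0.226,0,0,0],[0,0.004,-0.019,0.226,0,0,0],[0,0.004,-0.019,0.226,0,0,0]]' > path.dat && python3 -m handwheel path.dat; python3 tgt.py .008 .025 0
python3 - <<'E'
from h import *
p,d=snapshot("top");np.savez("top4.npz",p=p,d=d)
import pe;pe.run("top4.npz",.035,.07)
E
```

```text
clock: 8.55
tool_pos: [0.6776, -0.0039, 0.0744]
eef_rot: [0.705, 0.596, 0.248, 0.293]
contact_force: [-0.5, 0.0, -0.0]
opening: 0.086
finger_force: 34.8
clock 8.55 q [ 0.23  1.04 -0.71  2.27  2.43  1.14 -2.54] F nyu [-0.3 -0.1  0.3] grip 0.086 34.8
plate now nyu mm [11.4 25.6 15.9]
goal [ 0.6862 -0.006   0.0607] shift tool [-0.0006 -0.0035  0.0159] rot [ 0.003 -0.     0.001]
134 x [-0.0126 -0.0019  0.0024  0.0036  0.0048] y [0.0353 0.05  ] z [-0.0183  0.0158  0.0509]
 plane x= -0.055 y + -0.035 z + 0.0057 104
```

Scaled: 0.003 m / 0.5 = 0.006.

```bash
echo '[[0,0,0.006,0,0,0,0],[0,0,0.006,0,0,0,0]]' > path.dat && python3 -m handwheel path.dat; for i in 1 2 3; do python3 -c "
from plant import *;snapshot('top')"; python3 tgt.py .008 .025 0|grep now; done
python3 - <<'E'
from h import *
import pe
ry=np.deg2rad(-9.6);X=np.array([np.cos(ry),np.sin(ry),0]);Y=np.array([-X[1],X[0],0]);N=(X+[0,0,1])*.5**.5;U=N-X*2**.5;RC=X*.667+Y*.0715+np.array([0,0,.06])
p,d=snapshot("top");G=np.mgrid[130:200,315:395].reshape(2,-1);P=dep("top",G[::-1].T,d[G[0],G[1]])-RC;L=P@np.c_[N,Y,U]
for lo,hi in((.040,.052),(.052,.066),(.066,.073)):   # at this y: plate; and rest further out
    for u0 in range(-5,70,5):
        t=(L[:,1]>lo)&(L[:,1]<hi)&(L[:,2]*1e3>u0)&(L[:,2]*1e3<u0+5)&(abs(L[:,0])<.04)
        if t.sum()>2:print((lo,u0,int(t.sum()),(np.median(L[t,0])*1e3).round(1)),end=" ")
    print()
t=(abs(L[:,0]-.012)<.006)&(L[:,2]>.03)&(L[:,2]<.06)&(L[:,1]>.05);print("end y",np.percentile(L[t,1],[90,98]),t.sum())
E
```

```text
clock: 8.8
tool_pos: [0.6802, -0.0043, 0.0771]
eef_rot: [0.705, 0.596, 0.248, 0.294]
contact_force: [0.4, 0.2, -0.1]
opening: 0.09
finger_force: 34.8
plate now nyu mm [15.  25.6 15.9]
plate now nyu mm [14.7 25.5 15.7]
plate now nyu mm [14.6 25.4 15.6]

(0.052, -5, 6, np.float64(15.1)) (0.052, 0, 4, np.float64(15.3)) (0.052, 5, 4, np.float64(15.7)) (0.052, 15, 5, np.float64(18.5)) (0.052, 20, 3, np.float64(17.4)) (0.052, 25, 4, np.float64(17.3)) (0.052, 30, 3, np.float64(16.5)) (0.052, 35, 8, np.float64(18.0)) (0.052, 45, 3, np.float64(18.0)) (0.052, 50, 9, np.float64(18.1)) (0.052, 55, 5, np.float64(16.3)) (0.052, 60, 7, np.float64(17.2)) (0.052, 65, 3, np.float64(16.9)) 
(0.066, 0, 8, np.float64(15.2)) (0.066, 15, 3, np.float64(17.9)) (0.066, 20, 3, np.float64(18.3)) (0.066, 25, 3, np.float64(18.2)) (0.066, 30, 6, np.float64(17.3)) (0.066, 35, 4, np.float64(16.8)) (0.066, 40, 3, np.float64(18.3)) (0.066, 45, 4, np.float64(17.4)) (0.066, 50, 5, np.float64(16.7)) (0.066, 55, 4, np.float64(17.6)) (0.066, 60, 7, np.float64(15.8)) (0.066, 65, 4, np.float64(15.9)) 
end y [0.07469428 0.07488939] 41
```

Scaled: -0.008 m / 0.5 = -0.016.

```bash
echo '[[0,0,-0.016,0,0,0,0],[0,0,-0.016,0,0,0,0],[0,0,-0.016,0,0,0,0]]' > path.dat && python3 -m handwheel path.dat; python3 tgt.py .008 .025 0; echo '[[0,0,0,0.008,0,0,0],[0,0,0,0.016,0,0,0],[0,0,0,0.02,0,0,0],[0,0,0,0.024,0,0,0],[0,0,0,0.024,0,0,0]]' > path.dat && python3 -m handwheel path.dat; python3 tgt.py .008 .025 0
```

```text
clock: 9.3
tool_pos: [0.674, -0.0035, 0.0697]
eef_rot: [0.706, 0.596, 0.248, 0.293]
contact_force: [1.5, -0.4, -1.6]
opening: 0.087
finger_force: 34.8
clock 9.3 q [ 0.23  1.06 -0.71  2.28  2.43  1.16 -2.55] F nyu [ 0.  -0.2 -2.3] grip 0.087 34.8
plate now nyu mm [ 5.5 25.5 15.2]
goal [ 0.6862 -0.006   0.0607] shift tool [-0.0005  0.0025  0.0152] rot [ 0.002 -0.    -0.   ]
clock: 9.8
tool_pos: [0.683, -0.0052, 0.0617]
eef_rot: [0.706, 0.596, 0.248, 0.293]
contact_force: [-0.3, 0.5, -1.1]
opening: 0.084
finger_force: 34.8
clock 9.8 q [ 0.23  1.07 -0.7   2.25  2.44  1.15 -2.54] F nyu [-1.   0.4 -0.5] grip 0.084 34.8
plate now nyu mm [ 6.3 25.2  3. ]
goal [ 0.6862 -0.006   0.0607] shift tool [-0.0002  0.0016  0.003 ] rot [ 0.003  0.    -0.001]
```

Scaled: 0.003 m / 0.5 = 0.006, 0.0025 m / 0.5 = 0.005.

```bash
echo '[[0,0,0,0.003,0,0,0],[0,0,0,0.005,0,0,0],[0,0,0,0.006,0,0,0]]' > path.dat && python3 -m handwheel path.dat; python3 tgt.py .008 .025 0; echo '[[0,0,0,0.002,0,0,0],[0,0,0,0.002,0,0,0]]' > path.dat && python3 -m handwheel path.dat; python3 tgt.py .008 .025 0
```

```text
clock: 10.1
tool_pos: [0.685, -0.0054, 0.0597]
eef_rot: [0.705, 0.596, 0.248, 0.293]
contact_force: [0.1, 0.2, -0.6]
opening: 0.089
finger_force: 34.8
clock 10.1 q [ 0.23  1.08 -0.7   2.25  2.45  1.15 -2.54] F nyu [-0.4  0.2 -0.5] grip 0.089 34.8
plate now nyu mm [ 6.4 25.4  0.2]
goal [ 0.6862 -0.006   0.0607] shift tool [-0.0004  0.0016  0.0002] rot [ 0.003 -0.    -0.001]
clock: 10.3
tool_pos: [0.6851, -0.0054, 0.0596]
eef_rot: [0.705, 0.596, 0.248, 0.293]
contact_force: [-4.7, -0.2, 4.3]
opening: 0.091
finger_force: 34.9
clock 10.3 q [ 0.23  1.08 -0.7   2.25  2.45  1.15 -2.54] F nyu [-0.2 -1.   6.3] grip 0.091 34.9
plate now nyu mm [ 6.4 25.4  0.1]
goal [ 0.6862 -0.006   0.0607] shift tool [-0.0004  0.0016  0.0001] rot [ 0.003 -0.     0.   ]
```

Ledge contact came exactly at u≈0. Next I'll bring the plate lightly onto the backing.

Scaled: -0.0015 m / 0.5 = -0.003, -0.0005 m / 0.5 = -0.001.

```bash
echo '[[0,0,-0.002,-0.001,0,0,0],[0,0,-0.003,-0.001,0,0,0],[0,0,-0.003,-0.001,0,0,0]]' > path.dat && python3 -m handwheel path.dat; python3 tgt.py .008 .025 0; echo '[[0,0,-0.002,0,0,0,0],[0,0,-0.002,0,0,0,0]]' > path.dat && python3 -m handwheel path.dat; python3 tgt.py .008 .025 0
```

```text
clock: 10.6
tool_pos: [0.6846, -0.0053, 0.0591]
eef_rot: [0.705, 0.596, 0.248, 0.294]
contact_force: [-3.9, -0.9, 4.4]
opening: 0.087
finger_force: 34.8
clock 10.6 q [ 0.23  1.08 -0.7   2.25  2.45  1.16 -2.54] F nyu [ 0.6 -1.5  5.7] grip 0.087 34.8
plate now nyu mm [ 5.6 25.5  0.1]
goal [ 0.6862 -0.006   0.0607] shift tool [-0.0005  0.0023  0.0001] rot [ 0.005 -0.    -0.001]
clock: 10.8
tool_pos: [0.6846, -0.0052, 0.0591]
eef_rot: [0.705, 0.595, 0.249, 0.295]
contact_force: [-2.5, -0.5, 6.8]
opening: 0.09
finger_force: 34.8
clock 10.8 q [ 0.23  1.08 -0.7   2.25  2.45  1.16 -2.54] F nyu [ 3.2 -0.9  6.5] grip 0.09 34.8
plate now nyu mm [ 5.6 25.5  0.1]
goal [ 0.6862 -0.006   0.0607] shift tool [-0.0005  0.0024  0.0001] rot [ 0.007  0.    -0.001]
```

Scaled: -0.014 m / 0.5 = -0.028, -0.0005 m / 0.5 = -0.001.

```bash
echo '[[0,-0.008,0.001,-0.001,0,0,0],[0,-0.018,0.001,-0.001,0,0,0],[0,-0.028,0.001,-0.001,0,0,0],[0,-0.028,0.001,-0.001,0,0,0]]' > path.dat && python3 -m handwheel path.dat; python3 tgt.py .008 0 0; echo '[[0,-0.006,0,0,0,0,0],[0,-0.012,0,0,0,0,0],[0,-0.012,0,0,0,0,0]]' > path.dat && python3 -m handwheel path.dat; python3 tgt.py .008 0 0
```

```text
clock: 11.2
tool_pos: [0.6811, -0.0203, 0.0582]
eef_rot: [0.706, 0.595, 0.248, 0.294]
contact_force: [-0.6, -0.7, 0.3]
opening: 0.087
finger_force: 34.9
clock 11.2 q [ 0.26  1.08 -0.7   2.26  2.47  1.15 -2.54] F nyu [-0.2 -0.8  0.5] grip 0.087 34.9
plate now nyu mm [ 4.3 10.1  0.1]
goal [ 0.682  -0.0307  0.0607] shift tool [-0.0101  0.0037  0.0001] rot [ 0.003  0.002 -0.001]
clock: 11.5
tool_pos: [0.6802, -0.0246, 0.0583]
eef_rot: [0.705, 0.596, 0.248, 0.293]
contact_force: [1.1, 2.0, -1.0]
opening: 0.089
finger_force: 34.9
clock 11.5 q [ 0.27  1.08 -0.7   2.27  2.48  1.15 -2.53] F nyu [-0.2  2.1 -1.2] grip 0.089 34.9
plate now nyu mm [4.3 5.7 0.3]
goal [ 0.682  -0.0307  0.0607] shift tool [-0.0057  0.0037  0.0003] rot [ 0.003 -0.001 -0.001]
```

```bash
echo '[[0,-0.003,0,0.0006,0,0,0],[0,-0.006,0,0.001,0,0,0],[0,-0.006,0,0.001,0,0,0]]' > path.dat && python3 -m handwheel path.dat; python3 tgt.py .008 0 0; echo '[[0,-0.003,0,0,0,0,0],[0,-0.006,0,0,0,0,0],[0,-0.006,0,0,0,0,0]]' > path.dat && python3 -m handwheel path.dat; python3 tgt.py .008 0 0
```

```text
clock: 11.8
tool_pos: [0.68, -0.0268, 0.0582]
eef_rot: [0.705, 0.596, 0.249, 0.293]
contact_force: [-0.7, 4.1, 1.5]
opening: 0.088
finger_force: 34.9
clock 11.8 q [ 0.28  1.08 -0.7   2.27  2.49  1.14 -2.53] F nyu [0.1 3.9 2. ] grip 0.088 34.9
plate now nyu mm [4.3 3.5 0. ]
goal [ 0.682  -0.0307  0.0607] shift tool [-0.0035  0.0036  0.0001] rot [ 0.003 -0.002 -0.   ]
clock: 12.1
tool_pos: [0.6796, -0.0292, 0.0582]
eef_rot: [0.705, 0.596, 0.249, 0.292]
contact_force: [-1.3, 5.4, 1.0]
opening: 0.088
finger_force: 34.9
clock 12.1 q [ 0.28  1.08 -0.7   2.27  2.5   1.14 -2.53] F nyu [-0.8  5.1  2.3] grip 0.088 34.9
plate now nyu mm [4.3 1.  0.1]
goal [ 0.682  -0.0307  0.0607] shift tool [-0.001   0.0036  0.0001] rot [ 0.003 -0.003 -0.   ]
```

Scaled: -0.002 m / 0.5 = -0.004, -0.001 m / 0.5 = -0.002.

```bash
echo '[[0,-0.002,0,0,0,0,0],[0,-0.004,0,0,0,0,0],[0,-0.004,0,0,0,0,0]]' > path.dat && python3 -m handwheel path.dat; python3 tgt.py .008 0 0; echo '[[0,-0.002,0,0,0,0,0],[0,-0.003,0,0,0,0,0],[0,-0.003,0,0,0,0,0]]' > path.dat && python3 -m handwheel path.dat; python3 tgt.py .008 0 0
```

```text
clock: 12.4
tool_pos: [0.6795, -0.0291, 0.0583]
eef_rot: [0.704, 0.597, 0.25, 0.291]
contact_force: [-0.5, 8.2, 2.3]
opening: 0.087
finger_force: 34.9
clock 12.4 q [ 0.29  1.08 -0.7   2.27  2.5   1.14 -2.53] F nyu [0.3 8.1 2.9] grip 0.087 34.9
plate now nyu mm [4.3 1.1 0.2]
goal [ 0.682  -0.0307  0.0607] shift tool [-0.0011  0.0037  0.0003] rot [ 0.003 -0.007  0.   ]
clock: 12.7
tool_pos: [0.6793, -0.029, 0.0585]
eef_rot: [0.704, 0.598, 0.251, 0.29]
contact_force: [-0.3, 11.9, 1.6]
opening: 0.089
finger_force: 34.9
clock 12.7 q [ 0.29  1.08 -0.7   2.27  2.5   1.14 -2.53] F nyu [-0.5 11.7  2.7] grip 0.089 34.9
plate now nyu mm [4.3 1.1 0.4]
goal [ 0.682  -0.0307  0.0607] shift tool [-0.0012  0.0037  0.0005] rot [ 0.003 -0.01   0.001]
```

The hard stop is at reported y≈1.0. The trigger force built up over the 7 mm before it, so the plate is home. I'll ease the push a little, seat the plate on the ledge, and check by depth.

Scaled: 0.001 m / 0.5 = 0.002, 0.0005 m / 0.5 = 0.001, 0.005 rad / 3.1416 = 0.0016.

```bash
echo '[[0,0.002,-0.0006,0.001,0,0.0016,0],[0,0.002,-0.0006,0.001,0,0.0016,0],[0,0.002,-0.0006,0.001,0,0.0016,0],[0,0.002,-0.0006,0.001,0,0.0016,0]]' > path.dat && python3 -m handwheel path.dat; python3 tgt.py .008 0 0
python3 - <<'E'
from h import *
ry=np.deg2rad(-9.6);X=np.array([np.cos(ry),np.sin(ry),0]);Y=np.array([-X[1],X[0],0]);N=(X+[0,0,1])*.5**.5;U=N-X*2**.5;RC=X*.667+Y*.0715+np.array([0,0,.06])
p,d=snapshot("top");G=np.mgrid[130:200,310:410].reshape(2,-1);P=dep("top",G[::-1].T,d[G[0],G[1]])-RC;L=P@np.c_[N,Y,U];c=p[G[0],G[1]].astype(int)
for nm,a,b in(("clear end",.02,.075),("notch end",-.07,-.02)):
    t=(abs(L[:,0]-.007)<.006)&(L[:,2]>.033)&(L[:,2]<.056)&(L[:,1]>a)&(L[:,1]<b)&(c.min(1)>60);
    if t.sum(): print(nm,t.sum(),np.percentile(L[t,1],[2,98]).round(4),"u",np.percentile(L[t,2],[2,98]).round(4),"n",np.median(L[t,0]).round(4))
t=(L[:,1]<-.045)&(L[:,1]>-.1)&(L[:,2]>.02)&(L[:,2]<.06)&(L[:,0]>-.01)&(L[:,0]<.03);print("stop y",np.percentile(L[t,1],[2,50,98]).round(4) if t.sum() else None,t.sum())
E
```

```text
clock: 13.1
tool_pos: [0.6796, -0.0288, 0.0583]
eef_rot: [0.703, 0.598, 0.253, 0.29]
contact_force: [-0.7, 10.9, 2.9]
opening: 0.085
finger_force: 34.9
clock 13.1 q [ 0.29  1.08 -0.7   2.27  2.51  1.14 -2.53] F nyu [ 0.3 10.7  3.8] grip 0.085 34.9
plate now nyu mm [4.4 1.3 0.1]
goal [ 0.682  -0.0307  0.0607] shift tool [-0.0014  0.0036  0.0002] rot [ 0.003 -0.013  0.001]
clear end 53 [0.0298 0.0502] u [0.0337 0.0524] n 0.0068
notch end 56 [-0.0636 -0.0353] u [0.0361 0.0512] n 0.0061
stop y [-0.074  -0.0558 -0.0478] 115
```

Scaled: -0.012 rad / 3.1416 = -0.0038.

```bash
echo '[[0,0,0,0,0,-0.0019,0],[0,0,0,0,0,-0.0038,0],[0,0,0,0,0,-0.0038,0],[0,0,0,0,0,-0.0038,0]]' > path.dat && python3 -m handwheel path.dat; python3 tgt.py .008 0 0
```

```text
clock: 13.55
tool_pos: [0.6797, -0.0294, 0.0582]
eef_rot: [0.705, 0.596, 0.248, 0.293]
contact_force: [-1.3, 8.6, 4.2]
opening: 0.089
finger_force: 34.9
clock 13.55 q [ 0.28  1.08 -0.7   2.27  2.49  1.14 -2.53] F nyu [1.1 8.3 4.9] grip 0.089 34.9
plate now nyu mm [4.4 0.8 0. ]
goal [ 0.682  -0.0307  0.0607] shift tool [-0.0008  0.0036  0.    ] rot [ 0.003 -0.     0.   ]
```

Scaled: -0.0005 m / 0.5 = -0.001.

```bash
echo '[[0,-0.001,0,0,0,0,0],[0,-0.001,0,0,0,0,0],[0,-0.001,0,0,0,0,0],[0,-0.001,0,0,0,0,0],[0,-0.001,0,0,0,0,0]]' > path.dat && python3 -m handwheel path.dat; python3 tgt.py .008 0 0; python3 -c "
from plant import *;print(finish_job())"
```

```text
clock: 14.05
tool_pos: [0.6796, -0.0294, 0.0582]
eef_rot: [0.705, 0.596, 0.248, 0.293]
contact_force: [-0.9, 10.2, 2.3]
opening: 0.088
finger_force: 34.9
clock 14.05 q [ 0.28  1.08 -0.7   2.27  2.49  1.14 -2.53] F nyu [-0.2  9.9  3.5] grip 0.088 34.9
plate now nyu mm [4.4 0.8 0. ]
goal [ 0.682  -0.0307  0.0607] shift tool [-0.0009  0.0036  0.    ] rot [ 0.003 -0.001  0.   ]
the job is handed in; nothing more can be done
None
```

I handed the job in at 14.05 s, with the notched plate held by its clear part against the end stop at about 10 N. That it is home with the trigger in is read from forces and depth only, not from a picture, and I didn't re-image the other plates or the bench afterwards.

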